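# Dock the temperature logger on its inclined track and lock the catch

### The arm

A 6-joint arm with a two-finger parallel gripper is mounted at the origin on a cart in front of the work surface, level with it; the furniture and walls round the work are solid. World frame = base frame: x ahead of the robot, y to its left, z up, the work surface at z = 0. Lengths are in m, angles in rad, forces in N, time in s.
With the tool pointing down it reaches from about 0.35 to 0.725 m from the base axis. Payload 6 kg.
Tool frame: the origin (TCP) lies at the very end of the fingers, on their centre line; the grasp point (between the pads) lies 19 mm behind it; z points along the fingers, y is the direction in which the jaws open and shut (so a half turn about z gives the same grasp; the last joint's range is limited). The gripper opens to 85 mm and grips with 20 to 120 N. Pads are 22 mm wide; open, the fingers measure 114 mm over their backs; the gripper's body (76 mm by 85 mm) begins 54 mm behind the grasp point. The pads swing forward as they close: fully open they stand 13 mm farther back than shut.
Start: joints at [1.587, 0.04, 0.085, 0, -1.615, -0.334], TCP at [0.187, 0.57, 0.231] pointing down, gripper open.
Joint ranges: [-2.56, 2.56], [-1.29, 2.01], [-1.08, 1.49], [-3.29, 1.98], [-2.81, -0.18], [-2.99, 2.99]. Speed limits (rad/s): [2.57, 2.57, 3.01, 3.14, 3.14, 3.14].

### API

Orientations are given as a rotation vector (axis times angle).
In Python, from plant import env, grab_frame, camera_model gives the robot as it stands.
- The arm moves only by the shell command python3 -m handwheel 'ROWS' [FORCE]. ROWS is JSON, a list of rows, each a list of 7 numbers: the shift along the tool's x, y, z in m, then the turn, a rotation vector about the tool's x, y, z in rad, then the opening, from -1 (shut) to 1 (fully open). In form: [[tx, ty, tz, ax, ay, az, gripper], ...]. A call has 1 to 20 rows; each row is the pose to reach, as a shift and turn from the pose commanded when the call began, along the tool's axes at that moment; what a row does not reach only later rows make up. A row lasts 1/8 s, in which the tool goes at most 62.5 mm and 10.7 degrees, less where a joint would pass 70% of its speed; a pose out of reach is approached as far as the arm can. A call with a gripper value outside its range is refused whole. The fingers move at their own pace and stop on an object; FORCE is the grip in N (left out, the last holds). Time passes only in rows, so rows that repeat a pose let the fingers close. It gives the time, the measured TCP pose, the force and the opening at its end, in the units of the state.
- env.get_obs(): the state, without advancing time (a new reading comes with each control period).
- grab_frame(name): name is "scene" or "top" or "wrist"; returns the picture (480x640x3 uint8, red, green, blue); there is no depth.
- camera_model(name): a dict with "K" (3x3 intrinsics, pixels), "dist_coeffs" ([k1, k2, p1, p2, k3] as OpenCV has them; the pictures are not rectified), "pose" (4x4, takes a point from camera to world coordinates). Camera axes: x right, y up, looking along -z (the intrinsics and any distortion apply to the point x, -y, -z); pixel columns grow to the right and rows downward; lengths in m; the calibration is good to about 2 mm. A picture is of the moment at which its call begins: read the wrist's pose just before it. camera_model takes no time and is no camera call; for the wrist camera it gives the pose at the moment of the call.
- env.close_job(): hands the job in, once; it reports no verdict.
The state is a dict: "t": time; "qpos": joint angles; "joint_velocities": joint speeds; "effort": joint torques, N m; "position": TCP position; "eef_rot": TCP orientation; "contact_force": force on the tool from outside, world axes, zero at the start; "moment": the same for the moment, N m; "grip_width": finger opening in m.
Only numpy, scipy, OpenCV 4.12 (cv2) and the standard library are available. Lean on these libraries where they do the work, as an engineer would, in place of code of your own. Each camera call takes 0.05 s, during which the arm holds its last target. There are 200 camera calls.

### The job

Put the temperature logger on its sloping desk dock: bring its T-shaped foot in at the open end of the track, where the swing catch is (it cannot be put in from above the lips), and slide it along until it is fully home against the end stop; either way round will do. Then swing the catch fully across the open end behind it, so that the logger cannot slide out, and let go. Leave the stamp, the measuring cup and the plaster roll where they stand.

Things in the scene. Friction and masses are not known exactly. Their poses are not given: they have to be found in the camera images.
- logger: Loose temperature logger, 120 g: white block with a small dark display on top, on a grey T-shaped foot; the same both ways round. Origin: centre of the foot's underside; z up, y along its length, x across. Foot flange: z 0-4 mm, 36 wide (x) over its middle 48 mm, with 28 wide noses, 60 long (y) in all. Stem: z 4-13, 18 wide. Starts upright on the table, its y within 0.6 rad of world y.
- logger_block (a point): Centre of the logger's white block, 31.5 mm above the foot's underside. The block is 40 mm wide (logger's x: grasp it across this), 58 mm long (y) and 37 mm high (13 to 50 mm above the underside).
- rail: C-shaped track of dark steel strips on an aluminium plate, on a grey wedge-shaped dock fixed to the table. Slopes 32 degrees, down toward the robot. Origin: on the track's floor, centre line, where the lips begin at the open end; about 66 mm above the table. y: along the track, level, from open end to end stop; x: up the slope, away from the robot; z: out of the sloping face. Plate: x -55 to 63, y -60 to 86 mm.
- rail_mouth (a point): Middle of the track's mouth, 3.5 mm above its floor (rail's x = y = 0). In mm, rail's frame: floor z = 0, channel 40 wide inside, walls out to x = +-26. Over y = 0 to 66 two lips, undersides z = 7, tops z = 11, leave a 24 wide slot for the stem. Before them (y = -60 to 0) the floor goes on as an open ledge, with guides 7 high that flare outward from y = 0 to -24.
- rail_end (a point): Middle of the end stop's face at the closed end of the track, at its floor: rail's y = 66 mm, x = z = 0. The stop is 24 mm high. With the logger fully home its foot touches the stop and its origin is at rail's y = 36 mm, z = 0, its z along the rail's z.
- catch (a joint): Steel swing catch at the open end, turning about an axis along the rail's z. 0 = fully open (arm swung away from the track, up the slope and outward), 2.2 rad = fully closed (arm straight across the track behind the logger, against its own stop). Starts 0 to 0.4. Friction of 0.03 N m keeps it where it is left.
- catch_pivot (a point): Pivot of the catch, on the up-slope side of the ledge: x = 46, y = -12, z = 12.5 mm in the rail's frame. Steel boss there, radius 8 mm, 8 mm high. At joint value q the catch's pin lies 44 mm from the pivot in the direction (x, y) = (-cos(2.2 - q), -sin(2.2 - q)) of the rail's frame.
- catch_pin (a point): On the axis of the black upright finger pin at the end of the catch's arm, 44 mm from the pivot; 10 mm diameter, parallel to the rail's z, reaching 16 mm below and 10 mm above this point (its free top at rail's z = 44.5 mm). Arm below it: 10 mm wide, z 12.5 to 18.5 mm. Closed, the pin stands at rail's x = 2, y = -12 mm.
- stamp: Bystander: stamp standing upright, dark handle on a black foot, 23x48x69 mm; origin at the centre of its underside.
- measuring_cup: Bystander: small clear measuring cup, 39 mm across, 38 mm high; origin at the centre of its underside.
- plaster_roll: Bystander: roll of plaster tape lying flat, 62x65x26 mm; origin at the centre of its underside.
There are look-alikes about, which are no part of the job. Of the things that look like the logger, take the one that is farthest to the robot's right at the start.

How it is judged:
By the outcome, as a careful person would: the job done as asked, in the order asked, and still so for the second after the job is handed in, with the robot touching nothing.
It also fails if it takes over 51 s, if anything falls off the work surface, if the arm or the gripper's body presses on something with over 40 N, if the wrist force passes 120 N, or if a joint passes its speed limit or range.

## Working session

There is one attempt and no reset: what is moved stays moved. The work goes in short steps, Python scripts to look and compute and a shell command to move; the robot and the scene stay as the last step left them, time stands still between calls to the robot, and variables do not carry over. Pictures are saved under pics/ and viewed, about 8 in all and at most 12, crops included, and the job is handed in when it is done.

```bash
ls; mkdir -p pics; python3 - <<'E'
from plant import env, grab_frame, camera_model
import cv2,numpy as np
o=env.get_obs()
print({k:np.round(v,4).tolist() for k,v in o.items()})
for n in("scene","top"):
    im=grab_frame(n);cv2.imwrite(f"pics/{n}0.png",im[:,:,::-1])
    m=camera_model(n);print(n,np.round(m["K"],1).tolist(),m["dist_coeffs"],np.round(m["pose"],4).tolist())
m=camera_model("wrist");print(np.round(m["K"],1).tolist(),m["dist_coeffs"],np.round(m["pose"],4).tolist())
E
```

```text
pics
{'t': 0.0, 'qpos': [1.5867, 0.0408, 0.0838, -0.0005, -1.6155, -0.3337], 'joint_velocities': [0.0005, 0.0, -0.0011, -0.0006, -0.001, 0.0001], 'effort': [-0.0003, -36.82, 34.7417, 6.9325, -0.0055, -0.0], 'position': [0.1873, 0.5697, 0.2303], 'eef_rot': [3.1003, -0.4968, -0.0003], 'contact_force': [-0.4982, 0.9519, -0.6743], 'moment': [0.0193, 0.0007, 0.0132], 'grip_width': 0.0854}
scene [[519.0, 0.0, 319.6], [0.0, 519.0, 237.3], [0.0, 0.0, 1.0]] [0.0103682 0.        0.        0.        0.       ] [[0.8255, 0.3803, -0.4171, 0.1553], [-0.5642, 0.533, -0.6306, -0.608], [-0.0175, 0.7559, 0.6545, 0.7625], [0.0, 0.0, 0.0, 1.0]]
top [[441.9, 0.0, 328.6], [0.0, 441.9, 237.9], [0.0, 0.0, 1.0]] [0.02157457 0.         0.         0.         0.        ] [[-0.0267, 0.9777, -0.2085, 0.3635], [-0.9996, -0.0263, 0.0043, 0.0047], [-0.0013, 0.2085, 0.978, 1.0707], [0.0, 0.0, 0.0, 1.0]]
[[337.0, 0.0, 319.6], [0.0, 337.0, 243.1], [0.0, 0.0, 1.0]] [0.01103979 0.         0.         0.         0.        ] [[-0.3116, 0.8974, 0.3122, 0.2672], [-0.9502, -0.2948, -0.101, 0.5435], [0.0014, -0.3282, 0.9446, 0.3731], [0.0, 0.0, 0.0, 1.0]]
```

View pics/scene0.png

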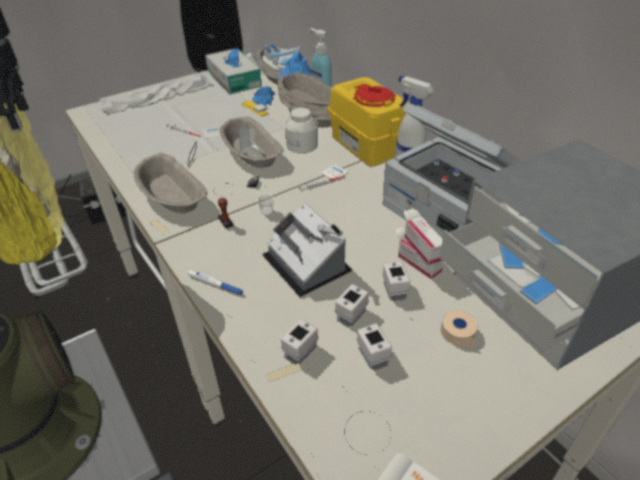

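View pics/top0.png

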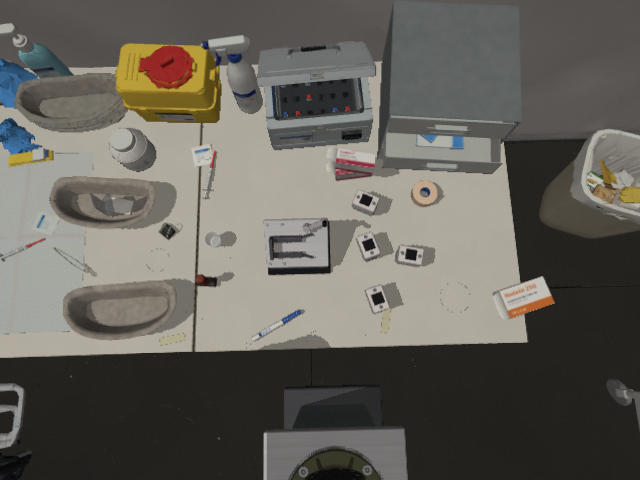

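The look-alike loggers in the top image are at (366,202), (369,245), (409,255) and (377,298). The farthest to the robot's right (-y, image right) is the one at (409,255). The rail is at about (297,245), with its open end and catch on the image right at (315,226).

```bash
cat > h.py <<'E'
import numpy as np,cv2
from plant import env,grab_frame,camera_model
def ray(m,uv):
    p=cv2.undistortPoints(np.array([[uv]],float),np.array(m["K"]),np.array(m["dist_coeffs"]))[0,0]
    T=np.array(m["pose"]);return T[:3,3],T[:3,:3]@np.array([p[0],-p[1],-1.])
def onz(m,uv,z):
    o,d=ray(m,uv);return o+d*(z-o[2])/d[2]
def tri(rs):
    A=np.zeros((3,3));b=np.zeros(3)
    for o,d in rs:
        d=d/np.linalg.norm(d);P=np.eye(3)-np.outer(d,d);A+=P;b+=P@o
    x=np.linalg.solve(A,b);return x,[np.linalg.norm((np.eye(3)-np.outer(d,d)/(d@d))@(x-o)) for o,d in rs]
def proj(m,X):
    T=np.array(m["pose"]);p=(np.linalg.inv(T)@np.append(X,1))[:3]*[1,-1,-1]
    return cv2.projectPoints(p.reshape(1,3),np.zeros(3),np.zeros(3),np.array(m["K"]),np.array(m["dist_coeffs"]))[0].ravel()
E
python3 - <<'E'
from h import *
t=cv2.imread("pics/top0.png");s=cv2.imread("pics/scene0.png")
cv2.imwrite("pics/topc.png",cv2.resize(t[180:320,250:430],None,fx=4.4,fy=4.2,interpolation=cv2.INTER_CUBIC) if 0 else cv2.resize(t[185:325,250:435],None,fx=4.3,fy=4.3,interpolation=cv2.INTER_CUBIC))
cv2.imwrite("pics/scec.png",cv2.resize(s[195:305,255:365],None,fx=5.4,fy=5.4,interpolation=cv2.INTER_CUBIC))
m=camera_model("top")
# displays: dark blobs
g=cv2.cvtColor(t,cv2.COLOR_BGR2GRAY)
hsv=cv2.cvtColor(t,cv2.COLOR_BGR2HSV)
for c in [(366,202),(369,245),(409,255),(377,298)]:
    roi=g[c[1]-18:c[1]+18,c[0]-18:c[0]+18]
    _,l,st,ce=cv2.connectedComponentsWithStats((roi<70).astype(np.uint8))
    for i in range(1,len(st)):
        if st[i,4]>20: 
            uv=ce[i]+[c[0]-18,c[1]-18];print(c,st[i],uv,onz(m,uv,.05))
for uv in [(206,281),(213,240),(425,193)]:print(uv,onz(m,uv,0.0))
E
```

```text
(366, 202) [12 10 12 12 96] [365.5625 199.8125] [ 0.67221639 -0.09120904  0.05      ]
(369, 245) [ 11  12  13  12 100] [368.38 244.34] [ 0.56297209 -0.09303544  0.05      ]
(409, 255) [ 15  12  11  11 102] [410.80392157 254.12745098] [ 0.5369743  -0.19118816  0.05      ]
(377, 298) [ 13  12  13  13 106] [377.53773585 298.1509434 ] [ 0.43673983 -0.10826805  0.05      ]
(206, 281) [0.49288777 0.2997891  0.        ]
(213, 240) [0.59403688 0.28575389 0.        ]
(425, 193) [ 0.70110943 -0.24681153  0.        ]
```

View pics/topc.png

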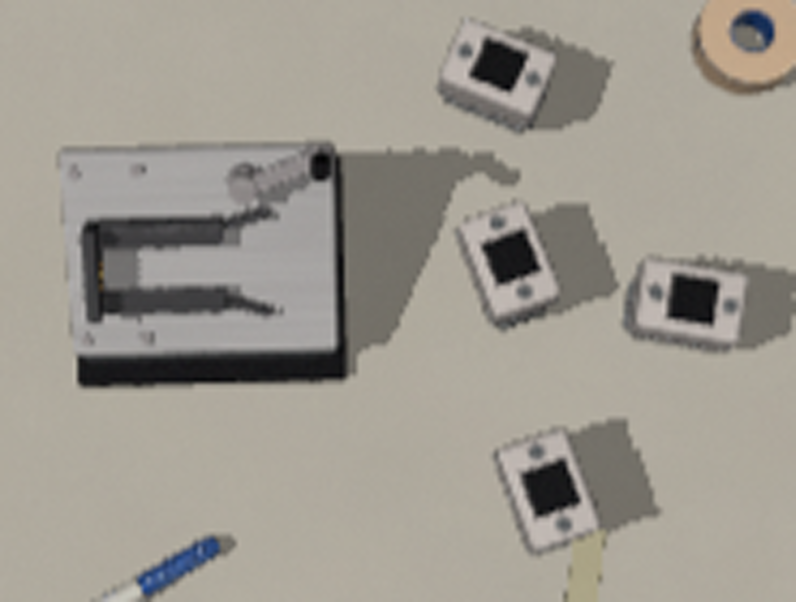

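View pics/scec.png

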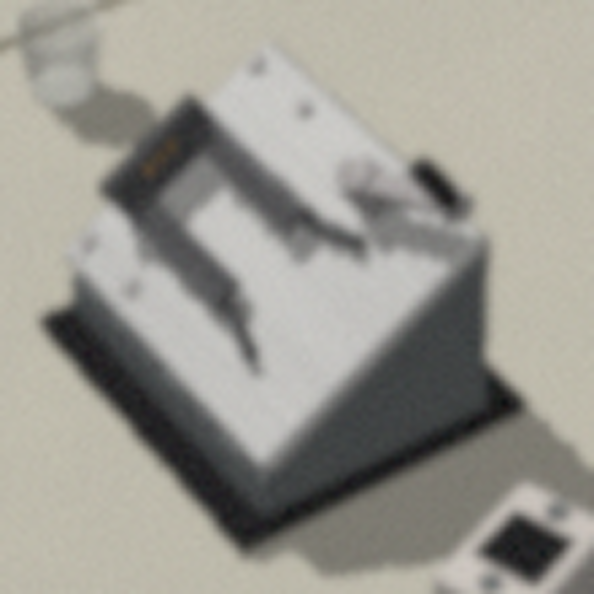

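The top crop shows my logger at crop (692,299), with its screws at (656,291) and (731,306), so its yaw is about -0.2 rad. It is the rightmost of the four. The plate corners are clear in both crops, so I'll triangulate them.

```bash
python3 - <<'E'
from h import *
mt,ms=camera_model("top"),camera_model("scene")
T=lambda p:((p[0]+.5)/4.3+250-.5,(p[1]+.5)/4.3+185-.5)
S=lambda p:((p[0]+.5)/5.4+255-.5,(p[1]+.5)/5.4+195-.5)
rail=np.array([[63,86,0],[63,-60,0],[-55,-60,0],[-55,86,0]])/1e3
top=[(60,150),(330,144),(337,352),(73,355)]
sce=[(270,42),(487,237),(262,465),(73,258)]
W=[]
for a,b in zip(top,sce):
    x,r=tri([ray(mt,T(a)),ray(ms,S(b))]);W.append(x);print(np.round(x,4),np.round(r,4))
W=np.array(W)
from scipy.spatial.transform import Rotation as R
c=rail.mean(0);Rr,rs=R.align_vectors(W-W.mean(0),rail-c)
print(Rr.as_matrix().round(3),rs,(W.mean(0)-Rr.apply(c)).round(4))
M=Rr.as_matrix();yaw=np.arctan2(-M[0,1],M[1,1]);print("yaw",yaw,"tilt",np.degrees(np.arccos(M[2,2])))
M=(R.from_euler('z',yaw)*R.from_euler('y',-32,degrees=True)).as_matrix()
o=W.mean(0)-M@c;print("origin",o.round(4));np.savez("rail.npz",M=M,o=o)
for n,q in dict(c1=rail[0],c2=rail[1],c3=rail[2],c4=rail[3],lipL=(.012,.0,.011),lipR=(-.012,0,.011),piv=(.046,-.012,.0205),stopA=(.026,.066,.024),stopB=(-.026,.066,.024)).items():
    X=o+M@np.array(q);u=proj(mt,X);v=proj(ms,X);print(n,((u-[249.5,184.5])*4.3-.5).round(),((v-[254.5,194.5])*5.4-.5).round())
for p in[(656,291),(692,299),(731,306)]:print(onz(mt,T(p),.05).round(4))
x,r=tri([ray(mt,T((320,152))),ray(ms,S((428,165)))]);print("pin top",x,r,(M.T@(x-o)).round(4))
im=grab_frame("wrist");cv2.imwrite("pics/w0.png",im[:,:,::-1])
E
```

```text
[0.6183 0.1471 0.0955] [0.0002 0.0002]
[0.6184 0.0039 0.0947] [0.0007 0.0007]
[0.5164 0.0027 0.0378] [0.0018 0.0018]
[0.5205 0.1481 0.0305] [0.0025 0.0025]
[[ 0.854  0.013 -0.52 ]
 [ 0.     1.     0.026]
 [ 0.521 -0.023  0.853]] 0.005081051233275282 [0.5648 0.0625 0.0628]
yaw -0.013464692520936104 tilt 31.409910490835333
origin [0.5648 0.0625 0.0625]
c1 [ 59. 147.] [271.  39.]
c2 [335. 144.] [487. 239.]
c3 [337. 348.] [259. 473.]
c4 [ 72. 352.] [ 62. 254.]
lipL [223. 243.] [285. 237.]
lipR [225. 285.] [240. 284.]
piv [243. 188.] [355. 177.]
stopA [ 95. 228.] [201. 103.]
stopB [101. 320.] [107. 201.]
[ 0.5419 -0.1713  0.05  ]
[ 0.5369 -0.1906  0.05  ]
[ 0.5325 -0.2115  0.05  ]
pin top [0.60087686 0.01054608 0.13379858] [np.float64(0.0027624998537324847), np.float64(0.0027624998537326808)] [ 0.0689 -0.0515  0.041 ]
```

Plate-corner rays meet within 2.5 mm, the tilt comes out at 31.4° and the pin implies q≈0.1. All of this is plausible. I'll write a planning helper and move to a view over the rail on the way to the logger.

```bash
cat >> h.py <<'E'
from scipy.spatial.transform import Rotation as R
def down(az,tilt=0.): # tool x at azimuth az; tilt about world y-ish axis
    x=np.array([np.cos(az),np.sin(az),0]);z=np.array([0,0,-1.]);return np.c_[x,np.cross(z,x),z]
def delta(pos,M,o=None):
    o=o or env.get_obs();R0=R.from_rotvec(o["eef_rot"])
    d=R0.inv().apply(np.array(pos)-o["position"]);r=(R0.inv()*R.from_matrix(M)).as_rotvec()
    print("delta",d.round(4).tolist(),r.round(4).tolist(),"rows",max(np.linalg.norm(d)/.0625,np.linalg.norm(r)/.1867).round(1));return d,r
E
python3 - <<'E'
from h import *
delta((.56,.15,.24),down(-np.pi/2))
E
```

```text
delta [0.4852, 0.2823, -0.009] [0.0011, -0.0009, 1.253] rows 9.0
```

```bash
python3 -m handwheel '[[0.485,0.282,-0.009,0,0,1.253,1],[0.485,0.282,-0.009,0,0,1.253,1],[0.485,0.282,-0.009,0,0,1.253,1],[0.485,0.282,-0.009,0,0,1.253,1],[0.485,0.282,-0.009,0,0,1.253,1],[0.485,0.282,-0.009,0,0,1.253,1],[0.485,0.282,-0.009,0,0,1.253,1],[0.485,0.282,-0.009,0,0,1.253,1],[0.485,0.282,-0.009,0,0,1.253,1],[0.485,0.282,-0.009,0,0,1.253,1],[0.485,0.282,-0.009,0,0,1.253,1],[0.485,0.282,-0.009,0,0,1.253,1],[0.485,0.282,-0.009,0,0,1.253,1]]'
python3 - <<'E'
from h import *
import json
m=camera_model("wrist");im=grab_frame("wrist");cv2.imwrite("pics/w1.png",im[:,:,::-1])
np.savez("w1.npz",**{k:np.array(v) for k,v in m.items()})
z=np.load("rail.npz")
for q in[(63,86,0),(63,-60,0),(-55,-60,0),(-55,86,0),(0,0,0),(0,66,0)]:print(q,proj(m,z["o"]+z["M"]@(np.array(q)/1e3)).round())
delta((.537,-.191,.15),down(-np.pi/2-.23))
E
```

```text
t: 1.78
position: [0.5595, 0.1516, 0.2406]
eef_rot: [-2.223, 2.219, -0.0]
contact_force: [0.0, -0.7, 0.8]
grip_width: 0.0858
(63, 86, 0) [251. 222.]
(63, -60, 0) [241.  32.]
(-55, -60, 0) [366.  52.]
(-55, 86, 0) [357. 208.]
(0, 0, 0) [313. 120.]
(0, 66, 0) [313. 194.]
delta [0.3424, 0.0232, 0.0905] [-0.0004, 0.0002, 0.2317] rows 5.7
```

View pics/w1.png

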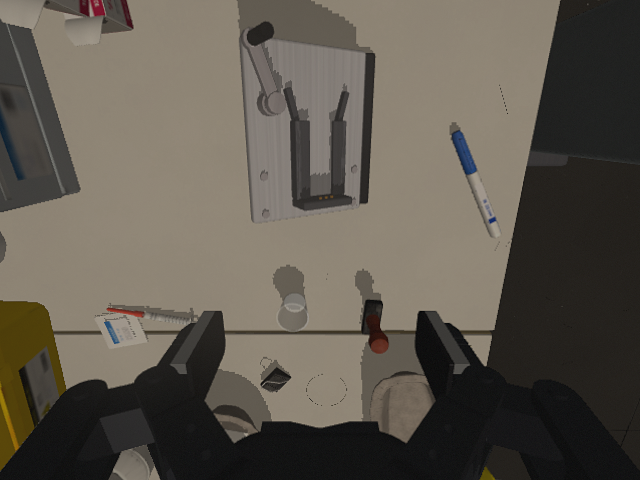

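The wrist view has the plate corners at about (252,222), (244,38), (368,50) and (357,210), within about 3 px of the prediction. The catch pin is at (260,33) and the boss at (272,102). I'll crop it for precise picks.

```bash
python3 - <<'E'
import cv2
s=cv2.imread("pics/w1.png");cv2.imwrite("pics/w1c.png",cv2.resize(s[15:230,230:390],None,fx=2.75*1,fy=2.75,interpolation=cv2.INTER_CUBIC))
E
```

```text
(no output)
```

View pics/w1c.png

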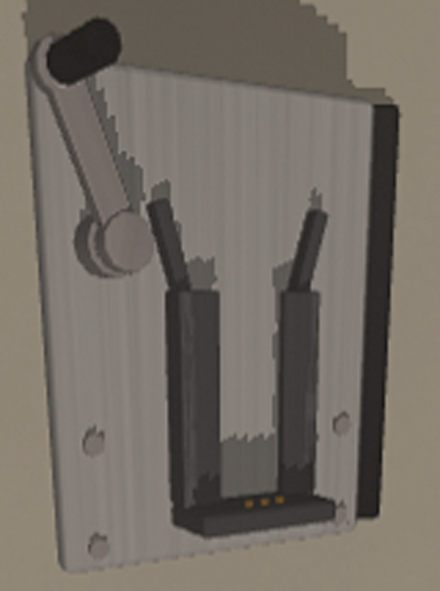

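```bash
python3 - <<'E'
from h import *
from scipy.optimize import least_squares
m=dict(np.load("w1.npz"));mt,ms=camera_model("top"),camera_model("scene")
W=lambda p:np.array([(p[0]+.5)/2.75+229.5,(p[1]+.5)/2.75+14.5])
T=lambda p:np.array([(p[0]+.5)/4.3+249.5,(p[1]+.5)/4.3+184.5])
S=lambda p:np.array([(p[0]+.5)/5.4+254.5,(p[1]+.5)/5.4+194.5])
C=[(63,86,0),(63,-60,0),(-55,-60,0),(-55,86,0)]
ob=[(mt,q,T(p),1) for q,p in zip(C,[(60,150),(330,144),(337,352),(73,355)])]+\
 [(ms,q,S(p),1) for q,p in zip(C,[(270,42),(487,237),(262,465),(73,258)])]+\
 [(m,q,W(p),1) for q,p in zip(C,[(64,570),(28,65),(372,104),(355,531)])]+\
 [(m,q,W(p),1) for q,p in [((12,0,11),(218,292)),((-12,0,11),(284,291)),((-26,0,11),(320,291)),((46,-12,20.5),(128,240)),((26,66,24),(206,518)),((-26,66,24),(336,502))]]+\
 [(mt,q,T(p),1) for q,p in [((46,-12,20.5),(243,184)),((12,0,11),(226,243)),((-12,0,11),(228,291))]]
def pose(v):return (R.from_euler('z',v[3])*R.from_euler('y',-32,degrees=True)).as_matrix(),v[:3]
def res(v):
    M,o=pose(v);return np.concatenate([proj(c,o+M@(np.array(q)/1e3))-p for c,q,p,w in ob])
for name,sel in [("all",ob),("wrist",[b for b in ob if b[0] is m])]:
    ob=sel;f=least_squares(res,[.565,.0625,.064,0.],loss='soft_l1',x_scale=[.01,.01,.01,.02]);print(name,f.x.round(4))
    print(res(f.x).reshape(-1,2).round(1).tolist())
    if name=="all":M,o=pose(f.x);np.savez("rail.npz",M=M,o=o)
E
python3 -m handwheel '[[0.342,0.023,0.09,0,0,0.23,1],[0.342,0.023,0.09,0,0,0.23,1],[0.342,0.023,0.09,0,0,0.23,1],[0.342,0.023,0.09,0,0,0.23,1],[0.342,0.023,0.09,0,0,0.23,1],[0.342,0.023,0.09,0,0,0.23,1],[0.342,0.023,0.09,0,0,0.23,1],[0.342,0.023,0.09,0,0,0.23,1],[0.342,0.023,0.09,0,0,0.23,1]]'
python3 - <<'E'
from h import *
m=camera_model("wrist");im=grab_frame("wrist");cv2.imwrite("pics/w2.png",im[:,:,::-1])
np.savez("w2.npz",**{k:np.array(v) for k,v in m.items()})
print(proj(m,(.537,-.191,.05)))
E
```

```text
all [0.5641 0.0629 0.0624 0.0016]
[[-0.8, 0.3], [0.5, -0.1], [0.2, -0.9], [-0.1, 0.2], [-1.0, -0.4], [-0.4, 0.1], [-0.4, 1.6], [-2.7, -0.3], [0.6, 1.8], [1.0, -4.7], [0.4, -1.1], [0.1, -0.1], [-0.2, -0.2], [-0.8, 0.4], [-1.1, 0.5], [0.2, 1.5], [-1.6, -1.2], [-0.6, -1.6], [-0.3, 1.2], [-0.8, 0.3], [-0.8, -1.1]]
wrist [0.564  0.0632 0.0624 0.0048]
[[1.1, 2.3], [0.9, -4.0], [0.3, -1.0], [0.5, 0.0], [-0.1, 0.2], [-0.7, 0.7], [-1.0, 0.7], [0.2, 2.0], [-1.2, -0.9], [-0.3, -1.5]]
t: 2.95
position: [0.5375, -0.1903, 0.151]
eef_rot: [-1.954, 2.459, -0.001]
contact_force: [-0.6, -0.5, 0.3]
grip_width: 0.0856
[319.30527067 242.22697376]
```

View pics/w2.png

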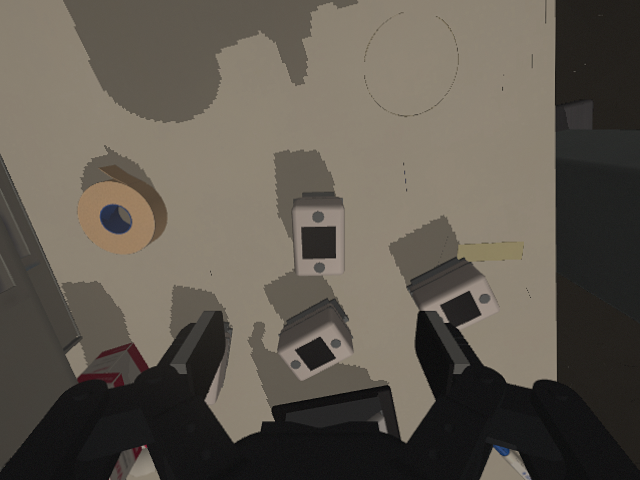

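The chosen logger's display is at (319,242), exactly where predicted, and it is isolated. Its screws are at (318,217) and (319.5,267). I'll work out the descent to 19 mm tip height.

```bash
python3 - <<'E'
from h import *
m=dict(np.load("w2.npz"))
g=cv2.imread("pics/w2.png",0);b=(g[190:280,292:346]<60).astype(np.uint8)
_,l,st,ce=cv2.connectedComponentsWithStats(b);i=1+st[1:,4].argmax();uv=ce[i]+[292,190];print(uv,st[i])
mb,=[cv2.minAreaRect(np.argwhere(l==i)[:,::-1].astype(np.float32))];print(mb)
c=onz(m,uv,.05);a=onz(m,(318,217),.05);d=onz(m,(319.5,267.3),.05);v=d-a;print(c,(a+d)/2,np.linalg.norm(v),"yaw",np.arctan2(-v[0],v[1]))
yaw=np.arctan2(-v[0],v[1])
delta((c[0],c[1],.019),down(-np.pi/2+yaw))
E
```

```text
[318.64531549 241.98279159] [  10   37   34   32 1046]
((26.5, 52.5), (31.0, 33.0), 90.0)
[ 0.53744732 -0.191306    0.05      ] [ 0.53750512 -0.19063687  0.05      ] 0.04075575149817728 yaw -0.1999867627140955
delta [0.0009, 0.0, 0.132] [-0.0011, 0.0001, -0.0282] rows 2.1
```

```bash
python3 -m handwheel '[[0,0,0.06,0,0,-0.01,1],[0,0,0.132,0,0,-0.01,1],[0,0,0.132,0,0,-0.01,1],[0,0,0.132,0,0,-0.01,1],[0,0,0.132,0,0,-0.01,0.1],[0,0,0.132,0,0,-0.01,-0.3],[0,0,0.132,0,0,-0.01,-0.3],[0,0,0.132,0,0,-0.01,-0.3],[0,0,0.132,0,0,-0.01,-0.3],[0,0,0.132,0,0,-0.01,-0.3]]' 50
python3 - <<'E'
from h import *
m=camera_model("wrist");im=grab_frame("wrist");cv2.imwrite("pics/w3.png",im[:,:,::-1])
g=im.mean(2)
o=env.get_obs();print(o["position"],o["eef_rot"],o["contact_force"],o["grip_width"])
E
```

```text
t: 4.25
position: [0.5382, -0.1917, 0.0202]
eef_rot: [-1.964, 2.45, -0.004]
contact_force: [-0.3, 0.5, 7.3]
grip_width: 0.0393
[ 0.53816399 -0.19171219  0.0201884 ] [-1.96353598  2.45029042 -0.00377247] [0.30848778 1.86350375 6.27076315] 0.039472252956373494
```

Gripped: width 39.3 mm, TCP 20 mm above the foot's underside. Now I'll lift, then go to a hover over the ledge.

```bash
python3 -m handwheel '[[0,0,-0.06,0,0,0,-0.3],[0,0,-0.12,0,0,0,-0.3],[0,0,-0.15,0,0,0,-0.3],[0,0,-0.15,0,0,0,-0.3],[0,0,-0.15,0,0,0,-0.3]]'
cat >> h.py <<'E'
def railgo(x,y,z,h=.0202,rz=0.): # logger origin to rail coords (mm)
    r=np.load("rail.npz");M=r["M"];Mt=np.c_[-M[:,1],-M[:,0],-M[:,2]]@R.from_euler('z',rz).as_matrix()
    return delta(r["o"]+M@(np.array([x,y,z])/1e3)+M[:,2]*h,Mt)
def railat(h=.0202):
    r=np.load("rail.npz");M=r["M"];o=env.get_obs();p=M.T@(o["position"]-r["o"])*1e3-[0,0,h*1e3]
    Mt=np.c_[-M[:,1],-M[:,0],-M[:,2]]
    print("t",round(o["t"],2),"rail",p.round(1),"rot",(R.from_matrix(Mt).inv()*R.from_rotvec(o["eef_rot"])).as_rotvec().round(4),"F rail",(M.T@o["contact_force"]).round(1),"w",round(o["grip_width"],4))
E
python3 - <<'E'
from h import *
railat();railgo(0,-45,30);print(env.get_obs()["position"],env.get_obs()["qpos"])
E
```

```text
t: 4.92
position: [0.5364, -0.1912, 0.1667]
eef_rot: [1.963, -2.451, -0.003]
contact_force: [0.2, 0.9, -2.0]
grip_width: 0.0391
t 4.92 rail [  31.4 -254.1   83.1] rot [-0.5585  0.0613  0.2161] F rail [-0.9  0.9 -1.8] w 0.0391
delta [-0.2043, 0.0444, 0.0619] [0.5585, -0.0613, -0.2161] rows 3.5
[ 0.53639551 -0.19118816  0.16667265] [ 9.30118733e-03 -3.64345747e-02 -1.08814553e-01 -9.56725085e-04
 -1.50067031e+00 -2.29369194e-01]
```

```bash
python3 -m handwheel '[[-0.204,0.044,0.062,0.558,-0.061,-0.216,-0.3],[-0.204,0.044,0.062,0.558,-0.061,-0.216,-0.3],[-0.204,0.044,0.062,0.558,-0.061,-0.216,-0.3],[-0.204,0.044,0.062,0.558,-0.061,-0.216,-0.3],[-0.204,0.044,0.062,0.558,-0.061,-0.216,-0.3],[-0.204,0.044,0.062,0.558,-0.061,-0.216,-0.3],[-0.204,0.044,0.062,0.558,-0.061,-0.216,-0.3]]'
python3 - <<'E'
from h import *
railat();railgo(0,-45,8)
for n in("scene","wrist"):
    im=grab_frame(n);cv2.imwrite(f"pics/{n}4.png",im[:,:,::-1])
s=cv2.imread("pics/scene4.png")[170:320,240:390];w=cv2.imread("pics/wrist4.png")
cv2.imwrite("pics/c4.png",np.hstack([cv2.resize(s,(400,400),interpolation=cv2.INTER_CUBIC),cv2.resize(w[80:480,120:520],(400,400))]))
E
```

```text
t: 5.8
position: [0.5391, 0.0165, 0.1068]
eef_rot: [-1.905, 1.905, -0.548]
contact_force: [-0.2, -0.2, -0.7]
grip_width: 0.0398
t 5.8 rail [  2.2 -46.4  30.7] rot [0.0013 0.0018 0.0012] F rail [-0.5 -0.2 -0.6] w 0.0398
delta [-0.0015, 0.0023, 0.0227] [-0.0013, -0.0018, -0.0012] rows 0.4
```

View pics/c4.png

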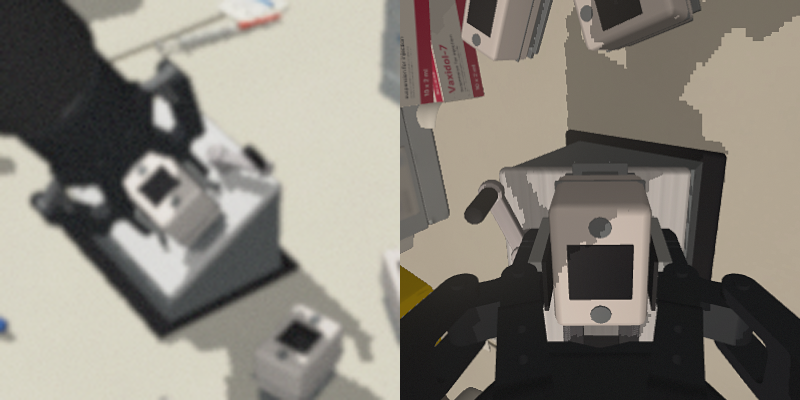

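The logger is held squarely over the ledge, and the catch pin is at right-panel (482,205), clear of the fingers. I'll cross-check the rail x with this view and step down.

```bash
python3 - <<'E'
from h import *
m=camera_model("wrist");r=np.load("rail.npz")
for q in[(63,-60,0),(-55,-60,0)]:print(q,proj(m,r["o"]+r["M"]@(np.array(q)/1e3))+[280,-80])
E
python3 -m handwheel '[[-0.0015,0.0023,0.01,0,0,0,-0.3],[-0.0015,0.0023,0.022,0,0,0,-0.3],[-0.0015,0.0023,0.022,0,0,0,-0.3],[-0.0015,0.0023,0.022,0,0,0,-0.3]]'
python3 - <<'E'
from h import *
railat()
E
```

```text
(63, -60, 0) [499.3756666 168.8244247]
(-55, -60, 0) [691.97953162 168.88757554]
t: 6.4
position: [0.5484, 0.0185, 0.0862]
eef_rot: [-1.907, 1.903, -0.549]
contact_force: [-0.5, 0.2, -1.3]
grip_width: 0.0393
t 6.4 rail [ -0.8 -44.4   8.3] rot [ 0.0012  0.0016 -0.0007] F rail [-1.1  0.2 -0.8] w 0.0393
```

```bash
python3 -m handwheel '[[0,0.0,0.003,0,0,0,-0.3],[0,0,0.005,0,0,0,-0.3],[0,0,0.005,0,0,0,-0.3]]'
python3 - <<'E'
from h import *
railat()
g=cv2.GaussianBlur(cv2.imread("pics/wrist4.png",0),(1,5),0).astype(int)
for row in(255,260,265):
    print(row,"L",list(zip(range(212,236),g[row,212:236])));print("R",list(zip(range(400,424),g[row,400:424])))
E
```

```text
t: 6.78
position: [0.551, 0.0187, 0.0821]
eef_rot: [-1.906, 1.903, -0.548]
contact_force: [-0.4, 0.5, -1.5]
grip_width: 0.0392
t 6.78 rail [ -0.7 -44.2   3.4] rot [ 0.0015  0.0011 -0.0006] F rail [-1.1  0.5 -1.1] w 0.0392
255 L [(212, np.int64(166)), (213, np.int64(165)), (214, np.int64(165)), (215, np.int64(164)), (216, np.int64(165)), (217, np.int64(165)), (218, np.int64(166)), (219, np.int64(141)), (220, np.int64(151)), (221, np.int64(159)), (222, np.int64(168)), (223, np.int64(169)), (224, np.int64(172)), (225, np.int64(116)), (226, np.int64(116)), (227, np.int64(117)), (228, np.int64(118)), (229, np.int64(118)), (230, np.int64(117)), (231, np.int64(116)), (232, np.int64(116)), (233, np.int64(117)), (234, np.int64(118)), (235, np.int64(118))]
R [(400, np.int64(165)), (401, np.int64(167)), (402, np.int64(168)), (403, np.int64(167)), (404, np.int64(166)), (405, np.int64(166)), (406, np.int64(166)), (407, np.int64(163)), (408, np.int64(151)), (409, np.int64(139)), (410, np.int64(121)), (411, np.int64(103)), (412, np.int64(101)), (413, np.int64(101)), (414, np.int64(71)), (415, np.in
[... 1571 characters left out ...]
114)), (228, np.int64(116)), (229, np.int64(117)), (230, np.int64(129)), (231, np.int64(116)), (232, np.int64(115)), (233, np.int64(116)), (234, np.int64(117)), (235, np.int64(118))]
R [(400, np.int64(172)), (401, np.int64(174)), (402, np.int64(174)), (403, np.int64(173)), (404, np.int64(173)), (405, np.int64(172)), (406, np.int64(172)), (407, np.int64(156)), (408, np.int64(143)), (409, np.int64(128)), (410, np.int64(79)), (411, np.int64(83)), (412, np.int64(101)), (413, np.int64(72)), (414, np.int64(62)), (415, np.int64(63)), (416, np.int64(63)), (417, np.int64(62)), (418, np.int64(63)), (419, np.int64(64)), (420, np.int64(44)), (421, np.int64(32)), (422, np.int64(31)), (423, np.int64(32))]
```

Plate edges are at columns 219 and 410, against 219.4 and 412 predicted, so rail x is good to about 1 mm. Next is a guarded touch-down on the ledge.

```bash
python3 -m handwheel '[[0,-0.0005,0.002,0,0,0,-0.3],[0,-0.0005,0.002,0,0,0,-0.3]]';python3 -c "
from h import *
railat()"; python3 -m handwheel '[[0,0,0.001,0,0,0,-0.3],[0,0,0.001,0,0,0,-0.3]]';python3 -c "
from h import *
railat()"
```

```text
t: 7.02
position: [0.5519, 0.0185, 0.082]
eef_rot: [-1.906, 1.905, -0.548]
contact_force: [-31.0, 3.0, 16.5]
grip_width: 0.0395
t 7.03 rail [ -0.  -44.4   2.9] rot [0.0006 0.002  0.0002] F rail [-17.6   3.1  30.4] w 0.0395
t: 7.28
position: [0.552, 0.0184, 0.082]
eef_rot: [-1.906, 1.906, -0.548]
contact_force: [-51.2, 6.7, 26.7]
grip_width: 0.0391
t 7.28 rail [  0.1 -44.5   2.9] rot [0.0001 0.0025 0.0006] F rail [-29.3   6.8  49.8] w 0.0391
```

Contact at model z=2.9 mm means the floor is about 3 mm higher than my model, which agrees with the "about 66 mm" given. I'll back off and correct the model.

```bash
python3 -m handwheel '[[0,0,-0.004,0,0,0,-0.3],[0,0,-0.004,0,0,0,-0.3]]';python3 - <<'E'
from h import *
railat()
r=np.load("rail.npz");M=r["M"];np.savez("rail.npz",M=M,o=r["o"]+M[:,2]*.0027);railat();print(np.load("rail.npz")["o"])
# re-fit of rail x,y given the touched height, from wrist/top rays of the lip edges
m=dict(np.load("w1.npz"));mt=camera_model("top");r=np.load("rail.npz")
def hit(c,uv,z):
    o,d=ray(c,uv);n=M[:,2];t=((r["o"]-o)@n+z)/(d@n);return (M.T@(o+d*t-r["o"])*1e3).round(1)
W=lambda p:((p[0]+.5)/2.75+229.5,(p[1]+.5)/2.75+14.5);T=lambda p:((p[0]+.5)/4.3+249.5,(p[1]+.5)/4.3+184.5)
for n,c,p,z in[("lip+12w",m,W((218,292)),.011),("lip-12w",m,W((284,291)),.011),("lip-26w",m,W((320,291)),.011),("lip+12t",mt,T((226,243)),.011),("lip-12t",mt,T((228,291)),.011),("c63w",m,W((64,570)),0),("c-55w",m,W((355,531)),0),("c63,-60t",mt,T((330,144)),0),("c-55-60t",mt,T((337,352)),0)]:print(n,hit(c,p,z))
E
```

```text
t: 7.52
position: [0.5511, 0.0189, 0.0839]
eef_rot: [-1.906, 1.902, -0.549]
contact_force: [0.6, 0.0, -1.1]
grip_width: 0.0395
t 7.53 rail [  0.3 -44.    4.9] rot [ 0.0027  0.0004 -0.0006] F rail [-0.   0.  -1.3] w 0.0395
t 7.53 rail [  0.3 -44.    2.2] rot [ 0.0027  0.0004 -0.0006] F rail [-0.   0.  -1.3] w 0.0395
[0.56265369 0.06293057 0.06472569]
lip+12w [13.3  0.2 11. ]
lip-12w [-11.   -0.3  11. ]
lip-26w [-25.2  -0.4  11. ]
lip+12t [13.7 -2.1 11. ]
lip-12t [-13.8  -1.9  11. ]
c63w [64.5 83.5 -0. ]
c-55w [-52.7  85.2   0. ]
c63,-60t [ 63.7 -58.8  -0. ]
c-55-60t [-56.1 -59.5  -0. ]
```

```bash
python3 -m handwheel '[[-0.005,-0.0003,0.0007,0,0,0,-0.3],[-0.01,-0.0003,0.0007,0,0,0,-0.3],[-0.014,-0.0003,0.0007,0,0,0,-0.3],[-0.014,-0.0003,0.0007,0,0,0,-0.3]]';python3 -c "
from h import *
railat()"; python3 -m handwheel '[[-0.004,0,0,0,0,0,-0.3],[-0.008,0,0,0,0,0,-0.3],[-0.01,0,0,0,0,0,-0.3],[-0.01,0,0,0,0,0,-0.3]]';python3 -c "
from h import *
railat()"
```

```text
t: 8.02
position: [0.5515, 0.033, 0.0827]
eef_rot: [-1.907, 1.902, -0.548]
contact_force: [-0.4, 0.2, -2.5]
grip_width: 0.039
t 8.03 rail [  0.  -29.9   1. ] rot [ 0.0014  0.001  -0.0012] F rail [-1.6  0.2 -1.9] w 0.039
t: 8.52
position: [0.5516, 0.043, 0.0829]
eef_rot: [-1.906, 1.902, -0.548]
contact_force: [0.6, -0.3, -1.8]
grip_width: 0.0394
t 8.53 rail [  0.2 -19.9   1.1] rot [ 0.0019  0.0007 -0.0009] F rail [-0.4 -0.3 -1.8] w 0.0394
```

The nose is in and forces are near zero. I'll keep sliding.

```bash
python3 -m handwheel '[[-0.005,0,0,0,0,0,-0.3],[-0.01,0,0,0,0,0,-0.3],[-0.015,0,0,0,0,0,-0.3],[-0.02,0,0,0,0,0,-0.3],[-0.02,0,0,0,0,0,-0.3]]';python3 -c "
from h import *
railat()"; python3 -m handwheel '[[-0.005,0,0,0,0,0,-0.3],[-0.01,0,0,0,0,0,-0.3],[-0.015,0,0,0,0,0,-0.3],[-0.02,0,0,0,0,0,-0.3],[-0.025,0,0,0,0,0,-0.3],[-0.028,0,0,0,0,0,-0.3],[-0.028,0,0,0,0,0,-0.3]]';python3 -c "
from h import *
railat()"
```

```text
t: 9.15
position: [0.5515, 0.0631, 0.0828]
eef_rot: [-1.907, 1.902, -0.548]
contact_force: [0.1, 0.1, -2.5]
grip_width: 0.0396
t 9.15 rail [0.1 0.2 1. ] rot [ 0.0016  0.0007 -0.0011] F rail [-1.2  0.1 -2.1] w 0.0396
t: 10.02
position: [0.5514, 0.0909, 0.0827]
eef_rot: [-1.907, 1.902, -0.548]
contact_force: [0.3, 0.1, -1.3]
grip_width: 0.0392
t 10.03 rail [ 0. 28.  1.] rot [ 0.0015  0.001  -0.0009] F rail [-0.4  0.1 -1.3] w 0.0392
```

```bash
python3 -m handwheel '[[-0.003,0,0.0005,0,0,0,-0.3],[-0.006,0,0.0005,0,0,0,-0.3],[-0.007,0,0.0005,0,0,0,-0.3],[-0.007,0,0.0005,0,0,0,-0.3]]';python3 -c "
from h import *
railat()"; python3 -m handwheel '[[-0.001,0,0,0,0,0,-0.3],[-0.002,0,0,0,0,0,-0.3],[-0.002,0,0,0,0,0,-0.3]]';python3 -c "
from h import *
railat()"
```

```text
t: 10.52
position: [0.5517, 0.0977, 0.0824]
eef_rot: [-1.906, 1.903, -0.549]
contact_force: [0.7, 0.6, -0.6]
grip_width: 0.0397
t 10.53 rail [ 0.1 34.8  0.5] rot [ 0.0017  0.001  -0.0006] F rail [ 0.3  0.6 -0.9] w 0.0397
t: 10.9
position: [0.5516, 0.0981, 0.0825]
eef_rot: [-1.906, 1.906, -0.551]
contact_force: [-0.4, -6.9, 1.1]
grip_width: 0.0394
t 10.9 rail [ 0.  35.2  0.7] rot [0.001  0.0043 0.0002] F rail [ 0.2 -6.9  1.1] w 0.0394
```

Stop contact is at y≈35.2 (36 nominal). I'll press a little more, settle it, then release gently.

```bash
python3 -m handwheel '[[-0.0015,0,0,0,0,0,-0.3],[-0.0015,0,0,0,0,0,-0.3]]';python3 -c "
from h import *
railat()"; python3 -m handwheel '[[0,0,0.001,0,0,0,-0.3],[0,0,0.001,0,0,0,-0.3]]';python3 -c "
from h import *
railat()"
```

```text
t: 11.15
position: [0.5514, 0.0983, 0.0825]
eef_rot: [-1.906, 1.908, -0.553]
contact_force: [-0.8, -12.6, 2.7]
grip_width: 0.0397
t 11.15 rail [-0.  35.4  0.8] rot [0.0005 0.007  0.0008] F rail [  0.7 -12.6   2.7] w 0.0397
t: 11.4
position: [0.5518, 0.0982, 0.0822]
eef_rot: [-1.906, 1.909, -0.554]
contact_force: [-11.5, -12.7, 9.5]
grip_width: 0.0392
t 11.4 rail [ 0.1 35.2  0.4] rot [0.0003 0.0074 0.001 ] F rail [ -4.7 -12.6  14.2] w 0.0392
```

```bash
python3 -m handwheel '[[0,0,0,0,0,0,0.4],[0,0,0,0,0,0,0.4],[0,0,0,0,0,0,0.4],[0,0,-0.03,0,0,0,0.4],[0,0,-0.07,0,0,0,0.4],[0,0,-0.1,0,0,0,0.4],[0,0,-0.1,0,0,0,0.4],[0,0,-0.1,0,0,0,0.4]]'
python3 - <<'E'
from h import *
railat()
r=np.load("rail.npz");M=r["M"];W=lambda q:r["o"]+M@(np.array(q)/1e3)
cs={}
for n in("scene","wrist","top"):
    cs[n]=camera_model(n);im=grab_frame(n);cv2.imwrite(f"pics/{n}5.png",im[:,:,::-1])
print(cs["wrist"]["pose"])
s=cv2.imread("pics/scene5.png");w=cv2.imread("pics/wrist5.png")
cv2.imwrite("pics/c5.png",np.hstack([cv2.resize(s[180:300,240:360],(400,400),interpolation=cv2.INTER_CUBIC),cv2.resize(w[80:480,120:520],(400,400))]))
for n in("wrist","scene"):
  for q in[(69,-51,44.5),(0,36,50),(0,7,50),(0,6,4),(46,-12,20.5)]:
    p=proj(cs[n],W(q));print(n,q,(p+[280,-80] if n=="wrist" else (p-[240,180])*400/120).round())
E
```

```text
t: 12.4
position: [0.499, 0.1014, 0.1655]
eef_rot: [-1.907, 1.903, -0.548]
contact_force: [-0.4, -0.8, -0.4]
grip_width: 0.0595
t 12.4 rail [-0.5 38.6 99. ] rot [ 0.0011  0.0007 -0.0009] F rail [-0.5 -0.8 -0.1] w 0.0595
[[-0.84744276  0.17695818 -0.50052629  0.42265624]
 [-0.0031413  -0.94446668 -0.32859219  0.01642582]
 [-0.53087747 -0.27689077  0.80093733  0.28619389]
 [ 0.          0.          0.          1.        ]]
wrist (69, -51, 44.5) [483.  37.]
wrist (0, 36, 50) [598. 175.]
wrist (0, 7, 50) [598. 133.]
wrist (0, 6, 4) [598. 118.]
wrist (46, -12, 20.5) [533.  97.]
scene (69, -51, 44.5) [311. 143.]
scene (0, 36, 50) [143. 147.]
scene (0, 7, 50) [169. 173.]
scene (0, 6, 4) [207. 207.]
scene (46, -12, 20.5) [264. 156.]
```

View pics/c5.png

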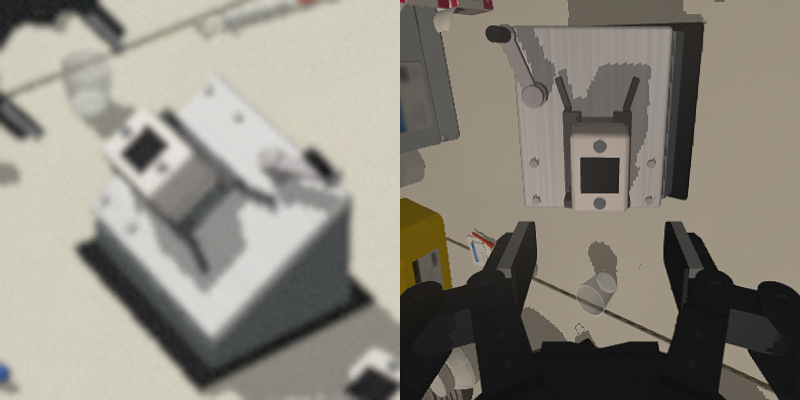

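The logger sits home: display at right-panel (600,175) against (598,175) predicted. The track lips are visible behind its rear edge. The catch pin is the black capsule at right-panel (487–512, 27–42). Next I'll measure it.

```bash
python3 - <<'E'
from h import *
w=camera_model("wrist");g=cv2.imread("pics/wrist5.png",0);r=np.load("rail.npz");M=r["M"]
b=(g[95:135,195:245]<55).astype(np.uint8);_,l,st,ce=cv2.connectedComponentsWithStats(b);i=1+st[1:,4].argmax()
c=ce[i]+[195,95];print(st[i],c,cv2.minAreaRect(np.argwhere(l==i)[:,::-1].astype(np.float32)))
o,d=ray(w,c);n=M[:,2];t=((r["o"]-o)@n+.0315)/(d@n);p=M.T@(o+d*t-r["o"])*1e3;print("pin mid",p)
v=p[:2]-[46,-12];print(np.linalg.norm(v),"q",2.2-np.arctan2(-v[1],-v[0]))
for q in(0,.2,.1,.3,.4):
    th=2.2-q;P=np.array([46-44*np.cos(th),-12-44*np.sin(th)])
    print(q,P.round(1),[proj(w,r["o"]+M@(np.array([*P,z])/1e3)).round(0) for z in(18.5,31.5,44.5)])
E
```

```text
[ 11  11  25  16 337] [217.75964392 113.82492582] ((23.0, 18.5), (15.0, 24.0), 90.0)
pin mid [ 63.74315654 -53.76141813  31.5       ]
45.37439419215843 q 0.22744349051644974
0 [ 71.9 -47.6] [array([212., 124.]), array([206., 124.]), array([199., 124.])]
0.2 [ 64.3 -52. ] [array([223., 117.]), array([217., 117.]), array([211., 116.])]
0.1 [ 68.2 -50. ] [array([217., 120.]), array([211., 120.]), array([205., 120.])]
0.3 [ 60.2 -53.6] [array([229., 115.]), array([223., 114.]), array([217., 113.])]
0.4 [ 56.  -54.8] [array([235., 113.]), array([230., 112.]), array([224., 111.])]
```

q≈0.22, with the pin at rail (63.5,-52.5). I'll go over it and descend with the same tool orientation, then pinch the pin and carry it round the arc.

```bash
python3 -c "
from h import *
railgo(63.5,-52.8,75,h=0)"
```

```text
delta [0.0908, -0.0642, 0.0439] [-0.0001, -0.0025, 0.001] rows 1.9
```

```bash
python3 -m handwheel '[[0.04,-0.03,0.0,0,0,0,0.4],[0.091,-0.064,0.02,0,0,0,0.4],[0.091,-0.064,0.044,0,0,0,0.4],[0.091,-0.064,0.044,0,0,0,0.4],[0.091,-0.064,0.07,0,0,0,0.4],[0.091,-0.064,0.096,0,0,0,0.4],[0.091,-0.064,0.096,0,0,0,0.4],[0.091,-0.064,0.096,0,0,0,0.4]]'
python3 - <<'E'
from h import *
railat(0)
im=grab_frame("wrist");cv2.imwrite("pics/wrist6.png",im[:,:,::-1])
w=cv2.imread("pics/wrist6.png");cv2.imwrite("pics/c6.png",w[130:480,120:520])
E
```

```text
t: 13.55
position: [0.6045, 0.011, 0.1203]
eef_rot: [-1.907, 1.901, -0.549]
contact_force: [0.2, 0.5, 1.2]
grip_width: 0.0597
t 13.55 rail [ 64.9 -52.   25. ] rot [ 0.0028  0.0006 -0.0017] F rail [0.8 0.5 0.9] w 0.0597
```

View pics/c6.png

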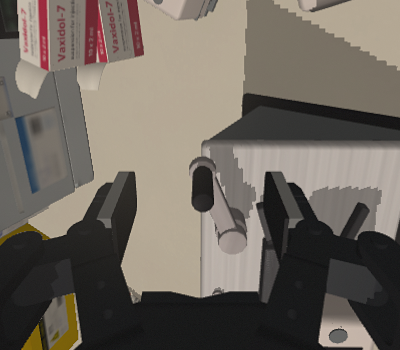

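The pin at crop (203,185) stands between the open fingers and everything else is clear. I'll check its position along the pads before closing.

```bash
python3 - <<'E'
from h import *
w=camera_model("wrist");r=np.load("rail.npz");M=r["M"]
g=cv2.imread("pics/wrist6.png",0)[285:350,305:345];b=(g<60).astype(np.uint8);_,l,st,ce=cv2.connectedComponentsWithStats(b);i=1+st[1:,4].argmax();c=ce[i]+[305,285];print(st[i],c)
o,d=ray(w,c);n=M[:,2];t=((r["o"]-o)@n+.0315)/(d@n);p=M.T@(o+d*t-r["o"])*1e3;v=p[:2]-[46,-12];print(p,np.linalg.norm(v),2.2-np.arctan2(-v[1],-v[0]))
E
```

```text
[  7  11  22  46 848] [322.37264151 318.96462264]
[ 63.26918078 -51.50463349  31.5       ] 43.11427456909489 0.21709277260815596
```

```bash
python3 -m handwheel '[[0,0.0015,0.002,0,0,0,0.2],[0,0.0015,0.002,0,0,0,-0.3],[0,0.0015,0.002,0,0,0,-0.9],[0,0.0015,0.002,0,0,0,-0.9],[0,0.0015,0.002,0,0,0,-0.9],[0,0.0015,0.002,0,0,0,-0.9]]' 25
python3 - <<'E'
from h import *
railat(0)
q0=.22
P=lambda q:np.array([46-44*np.cos(2.2-q),-12-44*np.sin(2.2-q)])
for q in np.arange(.4,2.3,.2):
    d=P(q)-P(q0);print(round(q,2),"tool dx,dy mm",(-d[1]).round(1),(-d[0]).round(1))
E
```

```text
t: 14.35
position: [0.6043, 0.0102, 0.1168]
eef_rot: [-1.906, 1.903, -0.549]
contact_force: [-2.4, -0.6, 2.1]
grip_width: 0.0086
t 14.35 rail [ 62.9 -52.7  22.1] rot [ 0.002   0.0011 -0.0005] F rail [-0.9 -0.6  3. ] w 0.0086
0.4 tool dx,dy mm 2.5 7.5
0.6 tool dx,dy mm 3.6 16.2
0.8 tool dx,dy mm 3.0 25.0
1.0 tool dx,dy mm 0.6 33.5
1.2 tool dx,dy mm -3.3 41.3
1.4 tool dx,dy mm -8.8 48.2
1.6 tool dx,dy mm -15.5 53.8
1.8 tool dx,dy mm -23.2 58.0
2.0 tool dx,dy mm -31.6 60.6
2.2 tool dx,dy mm -40.4 61.5
```

```bash
python3 -m handwheel '[[0.0025,0.0075,0,0,0,0,-0.9],[0.0036,0.0162,0,0,0,0,-0.9],[0.003,0.025,0,0,0,0,-0.9],[0.0006,0.0335,0,0,0,0,-0.9],[0.0006,0.0335,0,0,0,0,-0.9],[0.0006,0.0335,0,0,0,0,-0.9]]'
python3 -c "
from h import *
railat(0)"
```

```text
t: 15.1
position: [0.5753, 0.0088, 0.0986]
eef_rot: [-1.907, 1.905, -0.549]
contact_force: [-4.3, -4.7, 3.5]
grip_width: 0.0087
t 15.1 rail [ 28.6 -54.2  22.1] rot [ 0.0006  0.0026 -0.0003] F rail [-1.8 -4.7  5.2] w 0.0087
```

```bash
python3 -m handwheel '[[-0.004,0.0075,0,0,0,0,-0.9],[-0.01,0.014,0,0,0,0,-0.9],[-0.017,0.0195,0,0,0,0,-0.9],[-0.0245,0.0235,0,0,0,0,-0.9],[-0.033,0.026,0,0,0,0,-0.9],[-0.033,0.026,0,0,0,0,-0.9],[-0.033,0.026,0,0,0,0,-0.9]]'
python3 -c "
from h import *
railat(0)"; python3 -m handwheel '[[-0.005,0.001,0,0,0,0,-0.9],[-0.008,0.001,0,0,0,0,-0.9],[-0.01,0.001,0,0,0,0,-0.9],[-0.01,0.001,0,0,0,0,-0.9]]'
python3 -c "
from h import *
railat(0)"
```

```text
t: 15.98
position: [0.5541, 0.0434, 0.0855]
eef_rot: [-1.906, 1.901, -0.548]
contact_force: [2.8, -0.1, 3.6]
grip_width: 0.0088
t 15.97 rail [  3.8 -19.5  22.1] rot [ 0.0029 -0.0002 -0.0012] F rail [ 4.3 -0.1  1.5] w 0.0088
t: 16.48
position: [0.5535, 0.05, 0.0854]
eef_rot: [-1.906, 1.906, -0.555]
contact_force: [16.1, -16.6, 3.0]
grip_width: 0.0088
t 16.48 rail [  3.2 -12.9  22.4] rot [ 0.0027  0.0063 -0.0002] F rail [ 15.2 -16.6  -5.9] w 0.0088
```

The catch is at its stop (pin at y≈-13, 17 N reaction). I'll open slightly and withdraw straight out.

```bash
python3 -m handwheel '[[0,0,0,0,0,0,-0.4],[0,0,0,0,0,0,-0.4],[0.001,0,0,0,0,0,-0.4],[0.001,0,-0.03,0,0,0,-0.4],[0.001,0,-0.06,0,0,0,-0.4],[0.001,0,-0.12,0,0,0,-0.4],[0.06,0,-0.15,0,0,0,-0.4],[0.06,0,-0.15,0,0,0,-0.4]]'
python3 - <<'E'
from h import *
railat(0);r=np.load("rail.npz");M=r["M"]
w=camera_model("wrist");im=grab_frame("wrist");cv2.imwrite("pics/wrist7.png",im[:,:,::-1])
t=camera_model("top");it=grab_frame("top");cv2.imwrite("pics/top7.png",it[:,:,::-1]);s=grab_frame("scene")[:,:,::-1]
cv2.imwrite("pics/c7.png",np.hstack([cv2.resize(s[180:300,240:360],(400,400),interpolation=cv2.INTER_CUBIC),im[80:480,120:520,::-1]]))
for q in[(2,-12,44.5),(2,-12,18.5),(0,36,50),(0,7,50),(46,-12,20.5)]:
    X=r["o"]+M@(np.array(q)/1e3);print(q,(proj(w,X)+[280,-80]).round(),((proj(camera_model("scene"),X)-[240,180])*10/3).round())
E
```

```text
t: 17.48
position: [0.4732, -0.0079, 0.2151]
eef_rot: [-1.901, 1.899, -0.549]
contact_force: [-0.1, 0.4, -1.0]
grip_width: 0.0256
t 17.48 rail [  3.7 -70.7 175. ] rot [ 0.0068 -0.0023  0.0014] F rail [-0.6  0.4 -0.8] w 0.0256
(2, -12, 44.5) [602. 213.] [193. 192.]
(2, -12, 18.5) [602. 200.] [214. 211.]
(0, 36, 50) [604. 261.] [143. 147.]
(0, 7, 50) [604. 234.] [169. 173.]
(46, -12, 20.5) [557. 201.] [264. 156.]
```

View pics/c7.png

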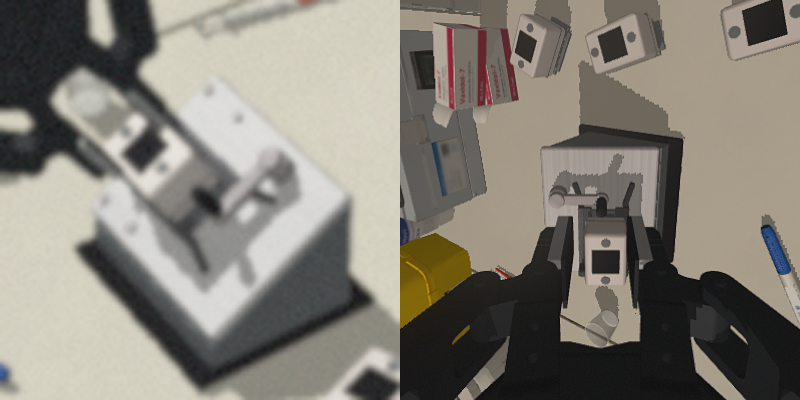

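The arm lies straight across behind the logger: boss at right-panel (557,200), pin at (601,206) against (602,200–213) predicted for fully closed. The display at (604,261) matches the home position, and the gripper is clear.

```bash
python3 -c "
from plant import env
print(env.close_job())"
```

```text
the job is handed in; nothing more can be done
None
```

The logger is on its dock, fully home, with the catch closed behind it. I handed the job in at about 17.5 s with the gripper well clear of everything.

- **Logger:** I took the rightmost of the four look-alikes and slid its foot in from the open end with almost no side force. It met the end stop at y ≈ 35.3 mm by my model (36 nominal), with about 13 N on it. After release, the last pictures show its display where the home position predicts.
- **Catch:** I pinched the pin and swung it round the arc until it met its stop, with a reaction of about 17 N. The last image shows the arm straight across the track, with the pin where fully closed predicts.
- **What disagreed:** My camera estimate of the rail was about 3 mm too low; touching the ledge showed this and I corrected for it. During that touch the contact force briefly reached about 58 N through the held logger, below the 120 N wrist limit. Rail x differed by about 1 mm between cameras. The gripper read 8.6 to 8.8 mm on the 10 mm pin.
- **Bystanders:** I never went near the stamp, cup or plaster roll, but I did not measure them again at the end.

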